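# Turn the wardrobe carousel until the piggy bank is in front

## Task

Push the blue pegs on the rim of the round carousel with your fingertips to turn it until the red piggy bank stands at the front, in line with the yellow pointer on the carousel's foot, then take your hand away. Do not touch or pick up the piggy bank, the little bamboo box or the steel bracelet tray that ride on the carousel: they must stay standing on it, and leave the shoe box and the hanger where they are.

Things in the scene. Friction and masses are not known exactly. Their poses are not given: they have to be found in the camera images.
- carousel_base: Fixed black round foot, 200 mm across, yawed up to 30 degrees; origin on the turning axis at shelf level (z = 0). Its -x axis is the front, marked by a flat yellow pointer 8 mm high, an arrow 56 mm wide whose tip lies 200 mm from the axis. On it turns a light-wood deck, 270 mm across, top 30 mm above the shelf, with six blue pegs 12 mm thick, tops 70 mm above the shelf.
- turntable (a joint): Angle of the deck on its foot, rad, growing anticlockwise seen from above; turns either way (at least 1.5 turns), with light friction (about 1 N at a peg), and stays where left. Six upright rim pegs, 60 degrees apart, centred 125 mm from the axis; at 0 peg 0 lies on the foot's +x axis, so pegs lie at this angle plus multiples of 60 degrees from the foot's +x.
- peg0 (a point): Centre of the top of one of the six blue pegs (peg 0), 125 mm from the turning axis; it turns with the deck.
- pig: Red ceramic piggy bank, loose on the deck, 62 mm long (along its x, snout to -x), 45 mm wide, 59 mm high, with a black rubber stopper at its rear end. Origin at the centre of its underside, about 62 mm (50 to 75) from the turning axis. It rides round with the deck; it may look any way.
- bamboo_box: Small closed bamboo box, 44 x 44 mm, 40 mm high, loose on the deck; origin at the centre of its underside, about 62 mm from the turning axis.
- bracelet_tray: Small round stainless steel bracelet tray (shallow bowl), 58 mm across, 18 mm high, loose on the deck; origin at the centre of its underside, about 62 mm from the turning axis.
- shoe_box: White stackable shoe box, 310 x 200 mm (long along its x), 107 mm high, on the shelf to the robot's left of the carousel; origin at the centre of its underside.
- hanger: Black plastic clip hanger lying flat on the shelf to the robot's right of the carousel, bar 320 mm long along its x, 17 mm high, steel hook reaching 77 mm to its -y; origin at the middle of the bar's underside.
Not all that is in view belongs to the job. Several things have the shape of the bracelet_tray; the one meant has the colours described above. Of the things that look like the pig, the larger one is meant.

How it is judged:
By the outcome, as a careful person would: the job done as asked, in the order asked, and still so for the second after the job is handed in, with the robot touching nothing.
It also fails if it takes over 45 s, if anything falls off the work surface, if the arm or the gripper's body presses on something with over 40 N, if the wrist force passes 120 N, or if a joint passes its speed limit or range.

## Robot

A 6-joint arm with a two-finger parallel gripper is mounted at the origin on the work surface. World frame = base frame: x ahead of the robot, y to its left, z up, the work surface at z = 0. Lengths are in m, angles in degrees, forces in N, time in s.
With the tool pointing down it reaches from about 0.4 to 0.825 m from the base axis. Payload 7 kg.
Tool frame: the origin (TCP) lies between the finger pads; the fingertips stand 11 mm ahead of it and the grasp point (between the pads) lies 8 mm behind it; z points along the fingers, y is the direction in which the jaws open and shut (so a half turn about z gives the same grasp; the last joint's range is limited). The gripper opens to 88 mm and grips with 3 to 60 N. Pads are 19 mm wide; open, the fingers measure 130 mm over their backs; the gripper's body (78 mm by 193 mm) begins 47 mm behind the grasp point.
Start: joints at [91.736, 20.546, 0.682, 0, -70.136, -16.507], TCP at [0.172, 0.653, 0.238] pointing down, gripper open.
Joint ranges: [-176.03, 176.03], [-82.01, 121.73], [-58.28, 71.71], [-173.87, 95.51], [-174.79, -0.11], [-173.66, 173.66]. Speed limits (degrees/s): [136.94, 136.94, 172.46, 180, 180, 180].

## Interface

Orientations are given as [roll, pitch, yaw] about the fixed x, y, z axes, in that order (R = Rz(yaw) Ry(pitch) Rx(roll)).
In Python, from plant import r gives the robot as it stands.
- The arm moves only by the shell command python3 -m inch 'ROWS' [OPENING] [FORCE]. ROWS is JSON, a list of rows, each an object of numbers: "x", "y", "z": the shift along the tool's x, y, z as a fraction of full scale; "yaw": the turn about the tool's z as a fraction of full scale. In form: [{"x": .., "y": .., "z": .., "yaw": ..}, ...]. A call has 1 to 5 rows; each row shifts and turns the pose as measured when the row begins, along the tool's axes as they then stand; what a row does not reach is not made up. Full scale, the value 1, is 0.025 m for a shift and 4 degrees for a turn. A row lasts 1/12 s, in which the tool goes at most 41.7 mm and 7.16 degrees, less where a joint would pass 70% of its speed; a pose out of reach is approached as far as the arm can. A call with a number of a shift or a turn outside -1 to 1 is refused whole. A call with a gripper value outside its range is refused whole. OPENING is the opening, from -1 (shut) to 1 (fully open), set as the call begins (- or left out, the last holds). The fingers move at their own pace and stop on an object; FORCE is the grip in N (left out, the last holds). Time passes only in rows, so rows that do not move let the fingers close. It gives the time, the measured TCP pose, the force and the opening at its end, in the units of the state.
- r.get_state(): the state, without advancing time (a new reading comes with each control period).
- r.capture(name): name is "scene" or "top" or "wrist"; returns (picture, depth): 420x560x3 uint8, red, green, blue; 420x560 float32, m along the optical axis (not along the pixel's ray), 0 where there is no reading.
- r.camera_info(name): a dict with "mtx" (3x3 intrinsics, pixels), "k1" (the pictures are not rectified: a ray, as slopes to the right and down, at radius r is drawn at 1 + k1 r^2 times it, then the intrinsics apply), "pose" (4x4, takes a point from camera to world coordinates). Camera axes: x right, y down, z forward; pixel columns grow to the right and rows downward; lengths in m; the calibration is good to about 2 mm. A picture is of the moment at which its call begins: read the wrist's pose just before it. camera_info takes no time and is no camera call; for the wrist camera it gives the pose at the moment of the call.
- r.close_job(): hands the job in, once; it reports no verdict.
The state is a dict: "time_s": time; "joints": joint angles; "qd": joint speeds; "joint_torque": joint torques, N m; "tcp_pos": TCP position; "eef_rot": TCP orientation; "contact_force": force on the tool from outside, world axes, zero at the start; "moment": the same for the moment, N m; "gripper_width": finger opening in m.
Only numpy, scipy, OpenCV 4.12 (cv2) and the standard library are available. Lean on these libraries where they do the work, as an engineer would, in place of code of your own. Each camera call takes 0.05 s, during which the arm holds its last target. There are 200 camera calls.

## Working session

There is one attempt and no reset: what is moved stays moved. The work goes in short steps, Python scripts to look and compute and a shell command to move; the robot and the scene stay as the last step left them, time stands still between calls to the robot, and variables do not carry over. Pictures are saved under pics/ and viewed, about 8 in all and at most 12, crops included, and the job is handed in when it is done.

```bash
mkdir -p pics; ls
cat > h.py <<'E'
import numpy as np, cv2
from plant import r
def cap(n,f=None):
    i=r.camera_info(n); im,d=r.capture(n)
    if f: cv2.imwrite('pics/'+f,im[:,:,::-1])
    return im,d,i
def rays(i,uv):
    K=np.array(i['mtx'],float);T=np.array(i['pose'])
    uv=np.array(uv,float).reshape(-1,2)
    p=(uv-[K[0,2],K[1,2]])/[K[0,0],K[1,1]]
    s=p.copy()
    for _ in range(20): s=p/(1+i['k1']*(s**2).sum(1,keepdims=True))
    return T[:3,3], np.c_[s,np.ones(len(s))]@T[:3,:3].T
def plane(i,uv,z):
    o,d=rays(i,uv); return o+d*((z-o[2])/d[:,2])[:,None]
def proj(i,P):
    K=np.array(i['mtx'],float);T=np.array(i['pose'])
    c=(np.array(P,float).reshape(-1,3)-T[:3,3])@T[:3,:3]
    s=c[:,:2]/c[:,2:]; s=s*(1+i['k1']*(s**2).sum(1,keepdims=True))
    return s*[K[0,0],K[1,1]]+[K[0,2],K[1,2]]
def cloud(i,d):
    v,u=np.mgrid[:420,:560]; o,q=rays(i,np.c_[u.ravel(),v.ravel()])
    return (o+q*d.reshape(-1,1)).reshape(420,560,3)
E
python3 - <<'E'
from h import *
for n in('scene','top'):
    im,d,i=cap(n,n+'0.png'); print(n,np.round(i['pose'],3).tolist(),i['mtx'],i['k1'])
    np.savez(n+'0.npz',im=im,d=d)
a=cv2.imread('pics/top0.png');print(r.get_state())
E
```

```text
pics
scene [[0.531, 0.719, -0.448, 1.102], [0.847, -0.445, 0.29, -0.277], [0.009, -0.534, -0.845, 0.951], [0.0, 0.0, 0.0, 1.0]] [[392.86715029   0.         276.60462587]
 [  0.         392.86715029 203.592726  ]
 [  0.           0.           1.        ]] 0.028068525768474933
top [[-0.006, -0.984, 0.176, 0.405], [-1.0, 0.008, 0.01, 0.026], [-0.011, -0.175, -0.984, 1.464], [0.0, 0.0, 0.0, 1.0]] [[447.9105318    0.         278.8026724 ]
 [  0.         447.9105318  212.80026062]
 [  0.           0.           1.        ]] -0.13460502650208186
{'time_s': 0.1, 'joints': array([ 9.17372203e+01,  2.05883854e+01,  6.40210993e-01, -1.90637014e-02,
       -7.01355355e+01, -1.65073109e+01]), 'qd': array([ 0.03474493, -0.0989212 ,  0.115968  ,  0.03810795, -0.02629358,
       -0.01545584]), 'joint_torque': array([-9.81662524e-04, -5.84165955e+01,  2.93752903e+01,  7.01545671e+00,
        1.01550415e-02, -6.05076070e-05]), 'tcp_pos': array([0.17198951, 0.65229427, 0.23670931]), 'eef_rot': array([ 1.79914648e+02, -6.60409588e-03, -1.47765765e+01]), 'contact_force': array([-0.60333012, -0.85118597,  0.43587964]), 'moment': array([ 0.01540477, -0.0033627 ,  0.06618118]), 'gripper_width': 0.08797279732862048}
```

View pics/top0.png

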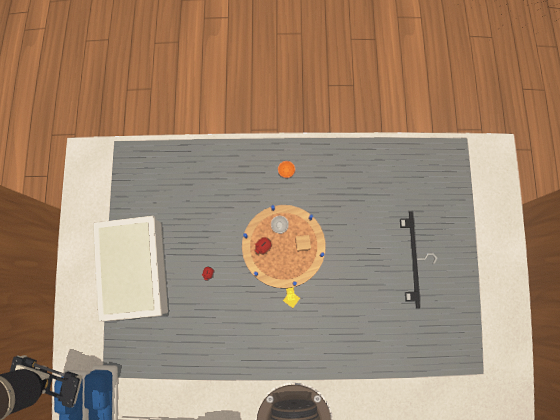

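View pics/scene0.png

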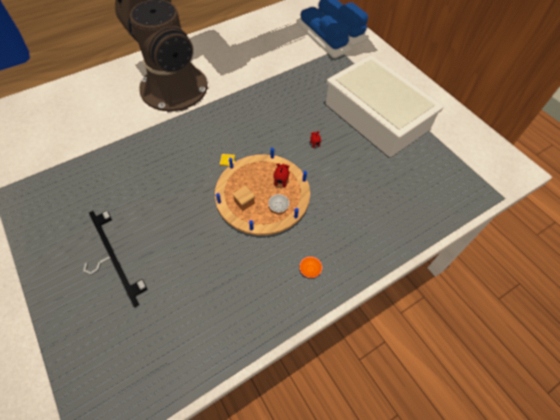

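The top view shows the carousel centred near (284,246), with the larger red pig on the deck at (263,245). The smaller red pig at (208,273) is on the shelf and is a decoy. The steel tray is on the deck at (280,226), and the orange dish at (286,170) is another decoy. The box is at (303,243) and the yellow pointer at (291,298). Next I'll measure these and check the pig choice in a close crop.

```bash
cat > meas.py <<'E'
from h import *
def cents(m,amin):
    n,l,s,c=cv2.connectedComponentsWithStats(m.astype(np.uint8)); return [(c[k],s[k,4],np.argwhere(l==k)[:,::-1]) for k in range(1,n) if s[k,4]>=amin]
def meas(im,i,d=None,axis=None):
    hsv=cv2.cvtColor(im,cv2.COLOR_RGB2HSV);H,S,V=[hsv[...,k].astype(int) for k in range(3)]
    out={}
    blue=(H>108)&(H<132)&(S>120)&(V>50)
    red=((H<5)|(H>172))&(S>160)&(V>40)&(V<190)
    yel=(H>23)&(H<33)&(S>180)&(V>150)
    for nm,m,z,a in(('peg',blue,.06,4),('red',red,.03,20),('yel',yel,.008,20)):
        out[nm]=[(plane(i,c,z)[0],c,s,px) for c,s,px in cents(m,a)]
    return out
E
python3 - <<'E'
from meas import *
for n in('top','scene'):
    f=np.load(n+'0.npz');i=r.camera_info(n);o=meas(f['im'],i);P=cloud(i,f['d'])
    print(n)
    for k in o:
        for p,c,s,px in o[k]:
            q=P[px[:,1],px[:,0]]
            if abs(p[0]-.6)<.3 and abs(p[1])<.35: print(k,np.round(p,3),np.round(c,1),s,'cloud',np.round(np.median(q,0),3),np.round(q.min(0),3),np.round(q.max(0),3))
    # deck from wood pixels
    m=(np.abs(P[...,2]-.03)<.008)&(abs(P[...,0]-.6)<.3)&(abs(P[...,1])<.3)
    m=cv2.morphologyEx(m.astype(np.uint8),cv2.MORPH_CLOSE,np.ones((9,9)))
    cs,_=cv2.findContours(m,0,1);c=max(cs,key=cv2.contourArea)[:,0]
    q=plane(i,c,.03)[:,:2].astype(np.float32);print('deck',cv2.minEnclosingCircle(q),cv2.fitEllipse(q))
a=np.load('scene0.npz')['im'];cv2.imwrite('pics/crop.png',cv2.resize(a[120:250,190:340,::-1],None,fx=5,fy=4.6,interpolation=2))
E
```

```text
top
peg [0.673 0.059 0.06 ] [272.6 207.3] 7 cloud [0.671 0.058 0.067] [0.67  0.058 0.048] [0.676 0.061 0.073]
peg [ 0.642 -0.062  0.06 ] [310.8 216.6] 8 cloud [ 0.64  -0.062  0.07 ] [ 0.638 -0.065  0.054] [ 0.646 -0.059  0.074]
peg [0.583 0.147 0.06 ] [245.1 235.4] 9 cloud [0.583 0.146 0.067] [0.58  0.143 0.039] [0.587 0.149 0.073]
peg [ 0.522 -0.095  0.06 ] [322.  254.3] 9 cloud [ 0.521 -0.094  0.071] [ 0.517 -0.097  0.05 ] [ 0.525 -0.091  0.078]
peg [0.465 0.112 0.06 ] [255.9 273.1] 8 cloud [0.465 0.112 0.069] [0.461 0.109 0.045] [0.468 0.114 0.07 ]
peg [ 0.433 -0.007  0.06 ] [294.3 283. ] 7 cloud [ 0.433 -0.006  0.069] [ 0.43  -0.009  0.067] [ 0.436 -0.003  0.073]
red [0.555 0.093 0.03 ] [262.5 245.3] 169 cloud [0.549 0.091 0.08 ] [0.527 0.068 0.048] [0.573 0.115 0.096]
red [0.468 0.27  0.03 ] [207.2 272.6] 91 cloud [0.467 0.269 0.039] [0.405 0.026 0.028] [0.486 0.286 1.464]
yel [0.388 0.002 0.008] [291.1 297.6] 113 cloud [ 0.383 -0.     0.009] [ 0.361 -0.023 -0.001] [0.418 0.025 0.015]
deck ((0.5539892315864563, 0.027097703889012337), 0.13497407734394073) ((0.5538095831871033, 0.
[... 578 characters left out ...]
1] 20 cloud [0.679 0.058 0.063] [0.675 0.055 0.042] [0.682 0.062 0.073]
peg [ 0.648 -0.062  0.06 ] [251.  224.5] 21 cloud [ 0.648 -0.063  0.062] [ 0.642 -0.065  0.042] [ 0.651 -0.059  0.072]
red [0.473 0.268 0.03 ] [315.1 138.2] 107 cloud [0.476 0.265 0.035] [0.449 0.253 0.008] [0.49  0.285 0.044]
red [0.534 0.104 0.03 ] [281.1 174.1] 226 cloud [0.562 0.085 0.078] [ 0.536 -0.277  0.033] [1.102 0.11  0.951]
yel [ 0.381 -0.003  0.008] [224.6 159. ] 53 cloud [ 0.381 -0.003  0.008] [ 0.365 -0.018  0.003] [0.398 0.014 0.011]
deck ((0.5575799942016602, 0.02480270527303219), 0.13642635941505432) ((0.5575041770935059, 0.02493356168270111), (0.2646179497241974, 0.2684013843536377), 64.61129760742188)
```

View pics/crop.png

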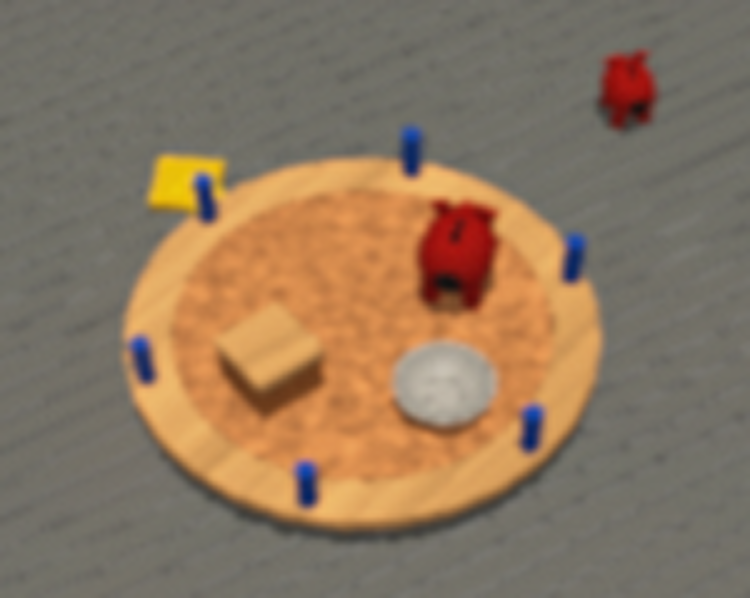

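The crop confirms the choice: the larger pig is on the deck, the steel tray is shallow, and the decoys stand off the carousel.

Measurements:
- **Axis:** about (0.556, 0.026).
- **Pig:** at about 95°.
- **Pointer:** at about 189°, so the deck needs roughly +94°.
- **Peg to use:** the one at about 317°, at (0.645, -0.062).

I'll straddle that peg with partly open fingers. First comes the approach at height.

```bash
python3 -m inch '[{"x":1,"y":0.9},{"x":1,"y":0.9},{"x":1,"y":0.9},{"x":1,"y":0.9},{"x":1,"y":0.9}]' -0.2
python3 -m inch '[{"x":1,"y":0.9},{"x":1,"y":0.9},{"x":1,"y":0.9},{"x":1,"y":0.9},{"x":1,"y":0.9}]'
python3 -m inch '[{"x":1,"y":0.9},{"x":1,"y":0.9},{"x":1,"y":0.9},{"x":1,"y":0.9},{"x":1,"y":0.9}]'
python3 - <<'E'
from h import *
# both views averaged: pig top centre, pegs fit, pointer
from meas import *
PP=[];
for n in('top','scene'):
    f=np.load(n+'0.npz');i=r.camera_info(n);o=meas(f['im'],i);P=cloud(i,f['d'])
    pg=np.array([p[:2] for p,c,s,px in o['peg'] if np.hypot(p[0]-.555,p[1]-.026)<.16]);c=pg.mean(0)
    a=np.degrees(np.arctan2(*(pg-c).T[::-1]));print(n,'axis',c,'r',np.hypot(*(pg-c).T).round(4),'peg phase',(a%60).round(1))
    for p,cc,s,px in o['red']:
        if np.hypot(*(p[:2]-c))<.12:
            q=P[px[:,1],px[:,0]];q=q[(q[:,2]>.03)&(q[:,2]<.11)]
            (x,y),w,t=cv2.minAreaRect(q[:,:2].astype(np.float32));print('pig rect',x,y,w,t,'ang',np.degrees(np.arctan2(y-c[1],x-c[0])),'mean',q.mean(0))
    for p,cc,s,px in o['yel']:
        q=plane(i,px,.008)[:,:2]
        print('yel ang',np.degrees(np.arctan2(*(q.mean(0)-c)[::-1]))%360,'tip r',np.hypot(*(q-c).T).max(), 'tip ang',np.degrees(np.arctan2(*(q[np.hypot(*(q-c).T).argmax()]-c)[::-1]))%360)
E
```

```text
top axis [0.55292119 0.02572248] r [0.1248 0.1248 0.1246 0.1247 0.1237 0.1242] peg phase [15.6 15.4 15.9 15.5 15.6 15.3]
pig rect 0.5494981408119202 0.09231825172901154 (0.037775006145238876, 0.050690289586782455) 46.07011032104492 ang 92.94243996089715 mean [0.54937399 0.09054046 0.07984526]
yel ang 188.0713182690157 tip r 0.1936856973815223 tip ang 187.68663576913676
scene axis [0.55893228 0.02492462] r [0.1249 0.124  0.1247 0.1242 0.1237 0.1246] peg phase [15.7 15.7 15.6 15.7 15.3 15.7]
pig rect 0.5574571490287781 0.08980106562376022 (0.03699067234992981, 0.04989323765039444) 36.84103775024414 ang 91.30254306355046 mean [0.56155404 0.085608   0.07449939]
yel ang 188.9959911605238 tip r 0.19553073056379872 tip ang 187.27694857852399validation failed for argument at $[0]...
validation failed for argument at $[0]...
validation failed for argument at $[0]...
```

Each row needs all four keys.

```bash
python3 -m inch '[{"x":1,"y":0.9,"z":0,"yaw":0},{"x":1,"y":0.9,"z":0,"yaw":0},{"x":1,"y":0.9,"z":0,"yaw":0},{"x":1,"y":0.9,"z":0,"yaw":0},{"x":1,"y":0.9,"z":0,"yaw":0}]' -0.2
```

```text
time_s: 0.52
tcp_pos: [0.2632, 0.5102, 0.2318]
eef_rot: [179.5, -0.0, -14.4]
contact_force: [1.0, 0.2, 0.4]
gripper_width: 0.0597
```

```bash
for k in 1 2 3; do python3 -m inch '[{"x":1,"y":0.9,"z":0,"yaw":0},{"x":1,"y":0.9,"z":0,"yaw":0},{"x":1,"y":0.9,"z":0,"yaw":0},{"x":1,"y":0.9,"z":0,"yaw":0},{"x":1,"y":0.9,"z":0,"yaw":0}]'; done
```

```text
time_s: 0.93
tcp_pos: [0.3586, 0.3614, 0.2314]
eef_rot: [179.4, 0.0, -14.3]
contact_force: [1.3, 0.3, -1.0]
gripper_width: 0.0357
time_s: 1.35
tcp_pos: [0.4539, 0.2129, 0.2322]
eef_rot: [179.4, 0.1, -14.2]
contact_force: [1.0, -0.1, 0.1]
gripper_width: 0.035
time_s: 1.77
tcp_pos: [0.5497, 0.0646, 0.2329]
eef_rot: [179.4, 0.1, -14.2]
contact_force: [0.3, 1.6, -0.6]
gripper_width: 0.0349
```

```bash
python3 -m inch '[{"x":1,"y":0.8,"z":0,"yaw":0},{"x":1,"y":0.8,"z":0,"yaw":0},{"x":1,"y":0.8,"z":0,"yaw":0},{"x":1,"y":0.8,"z":0,"yaw":0},{"x":1,"y":0.8,"z":0,"yaw":0}]'
python3 -m inch '[{"x":0,"y":0,"z":0,"yaw":1},{"x":0,"y":0,"z":0,"yaw":1},{"x":0,"y":0,"z":0,"yaw":1},{"x":0,"y":0,"z":0,"yaw":1}]'
python3 -m inch '[{"x":0,"y":0,"z":0,"yaw":1},{"x":0,"y":0,"z":0,"yaw":1},{"x":0,"y":0,"z":0,"yaw":1},{"x":0,"y":0,"z":0,"yaw":0.5},{"x":0,"y":0,"z":0,"yaw":0}]'
python3 - <<'E'
from h import *
from meas import *
im,d,i=cap('wrist','w1.png');P=cloud(i,d);o=meas(im,i)
for p,c,s,px in o['peg']:
    q=P[px[:,1],px[:,0]];print(p.round(4),c.round(),s,np.median(q,0).round(4))
print(r.get_state()['tcp_pos'],i['pose'][:3,3])
E
```

```text
time_s: 2.18
tcp_pos: [0.6487, -0.0716, 0.232]
eef_rot: [179.3, 0.3, -14.3]
contact_force: [-0.1, 1.3, -0.2]
gripper_width: 0.0349
time_s: 2.52
tcp_pos: [0.6509, -0.0793, 0.2272]
eef_rot: [179.0, 0.3, -31.3]
contact_force: [-0.1, 0.2, -0.3]
gripper_width: 0.0351
time_s: 2.93
tcp_pos: [0.6494, -0.0802, 0.2237]
eef_rot: [178.7, 0.3, -46.3]
contact_force: [-0.3, -0.2, -0.1]
gripper_width: 0.0352
[ 0.6463 -0.0622  0.06  ] [260. 214.] 209 [ 0.6472 -0.0633  0.0684]
[ 0.64940284 -0.08012046  0.22364864] [ 0.70031181 -0.1286707   0.37013851]
```

View pics/w1.png

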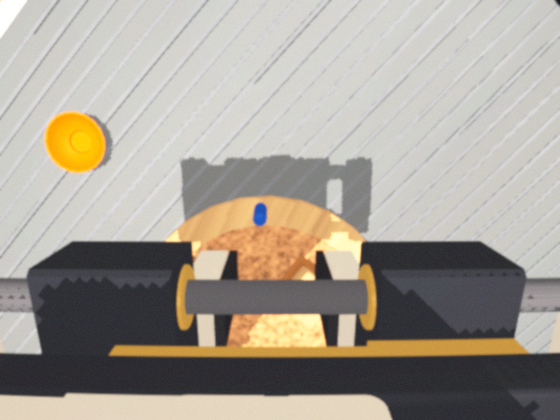

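The wrist view shows the peg at (260,214), left of centre between the jaws and outside the fingers' line. That puts it at (0.6465, -0.0625), so I'll shift tool x by -15 mm and y by -10 mm, then descend part way.

```bash
python3 -m inch '[{"x":-0.6,"y":-0.4,"z":0,"yaw":0},{"x":0,"y":0,"z":0.8,"yaw":0},{"x":0,"y":0,"z":0.8,"yaw":0},{"x":0,"y":0,"z":0.8,"yaw":0},{"x":0,"y":0,"z":0.8,"yaw":0}]'
python3 -m inch '[{"x":0,"y":0,"z":0,"yaw":0}]'
```

```text
time_s: 3.4
tcp_pos: [0.6476, -0.0624, 0.146]
eef_rot: [179.1, -0.0, -45.7]
contact_force: [1.1, -0.6, -0.5]
gripper_width: 0.0351
time_s: 3.48
tcp_pos: [0.645, -0.0624, 0.1417]
eef_rot: [178.8, 0.3, -45.6]
contact_force: [-1.4, -0.2, -1.7]
gripper_width: 0.035
```

```bash
python3 -m inch '[{"x":0,"y":0,"z":0.8,"yaw":0},{"x":0,"y":0,"z":0.8,"yaw":0},{"x":0,"y":0,"z":0.8,"yaw":0},{"x":0,"y":0,"z":0.6,"yaw":0},{"x":0,"y":0,"z":0,"yaw":0}]'
python3 - <<'E'
from h import *
cap('scene','s1.png');a=cv2.imread('pics/s1.png');cv2.imwrite('pics/s1c.png',cv2.resize(a[60:280,150:400],None,fx=2.7,fy=2.7))
E
```

```text
time_s: 3.9
tcp_pos: [0.646, -0.0633, 0.0682]
eef_rot: [178.9, 0.1, -45.2]
contact_force: [-0.1, 0.4, -1.1]
gripper_width: 0.0351
```

View pics/s1c.png

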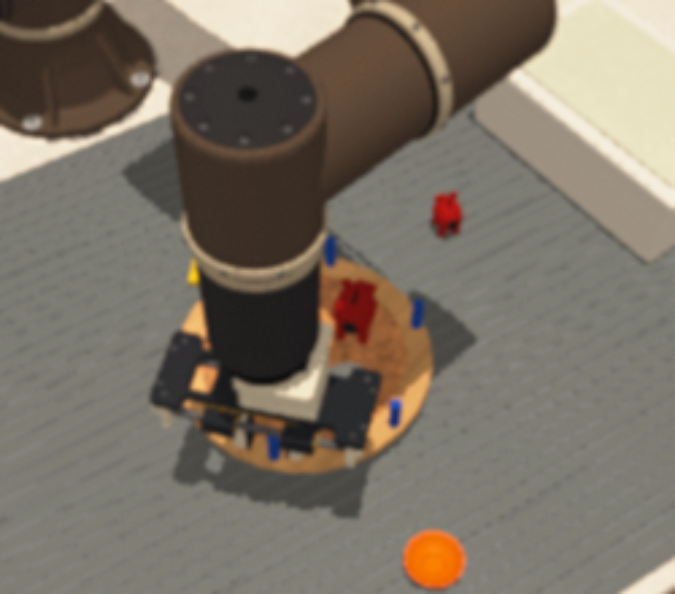

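The fingers straddle the peg in the scene crop, at about (273,445). I'll lower a little more, close the gap gently and start the turn.

```bash
python3 -m inch '[{"x":0,"y":0,"z":0.35,"yaw":0},{"x":0,"y":0,"z":0,"yaw":0},{"x":0,"y":-0.15,"z":0,"yaw":0},{"x":0,"y":-0.15,"z":0,"yaw":0},{"x":0,"y":-0.15,"z":0,"yaw":0}]'
python3 -m inch '[{"x":0,"y":-0.15,"z":0,"yaw":-0.2},{"x":0,"y":-0.15,"z":0,"yaw":-0.4},{"x":0,"y":-0.2,"z":0,"yaw":-0.6},{"x":0,"y":-0.2,"z":0,"yaw":-0.6},{"x":0,"y":-0.2,"z":0,"yaw":-0.6}]'
cat > st.py <<'E'
from h import *
s=r.get_state();p=s['tcp_pos'];c=np.array([.556,.0253]);q=p[:2]-c
print('tcp r %.4f ang %.1f'%(np.hypot(*q),np.degrees(np.arctan2(q[1],q[0]))),'yaw',s['eef_rot'][2].round(1),'z',p[2].round(4),'F',s['contact_force'].round(1))
E
python3 st.py
```

```text
time_s: 4.37
tcp_pos: [0.6582, -0.0551, 0.066]
eef_rot: [179.3, -0.2, -45.1]
contact_force: [-0.2, -0.6, -0.5]
gripper_width: 0.0349
time_s: 4.78
tcp_pos: [0.6738, -0.0368, 0.0669]
eef_rot: [179.2, -0.1, -34.8]
contact_force: [-0.7, -0.1, -0.5]
gripper_width: 0.035
tcp r 0.1332 ang -27.8 yaw -34.8 z 0.0669 F [-0.7 -0.1 -0.5]
```

```bash
python3 -m inch '[{"x":-0.15,"y":-0.25,"z":0.15,"yaw":-1},{"x":-0.15,"y":-0.25,"z":0.15,"yaw":-1},{"x":-0.15,"y":-0.25,"z":0.15,"yaw":-1},{"x":-0.1,"y":-0.25,"z":0.15,"yaw":-1},{"x":-0.1,"y":-0.25,"z":0.15,"yaw":-1}]'
python3 st.py
```

```text
time_s: 5.2
tcp_pos: [0.6772, 0.0, 0.0499]
eef_rot: [179.3, -0.1, -13.3]
contact_force: [0.1, -0.3, 1.1]
gripper_width: 0.035
tcp r 0.1238 ang -11.8 yaw -13.3 z 0.0499 F [ 0.1 -0.3  1.1]
```

```bash
python3 -m inch '[{"x":0,"y":-0.3,"z":-0.15,"yaw":-0.8},{"x":0,"y":-0.3,"z":-0.1,"yaw":-0.8},{"x":-0.02,"y":-0.3,"z":0,"yaw":-0.8},{"x":-0.02,"y":-0.3,"z":0,"yaw":-0.8},{"x":-0.02,"y":-0.3,"z":0,"yaw":-0.8}]'
python3 st.py
```

```text
time_s: 5.62
tcp_pos: [0.6802, 0.0395, 0.055]
eef_rot: [179.2, 0.3, 4.1]
contact_force: [-0.9, -0.7, -0.5]
gripper_width: 0.035
tcp r 0.1251 ang 6.5 yaw 4.1 z 0.055 F [-0.9 -0.7 -0.5]
```

Tracking is good, so I'll carry on.

```bash
python3 -m inch '[{"x":-0.02,"y":-0.3,"z":0,"yaw":-0.9},{"x":-0.02,"y":-0.3,"z":0,"yaw":-0.9},{"x":-0.02,"y":-0.3,"z":0,"yaw":-0.9},{"x":-0.02,"y":-0.3,"z":0,"yaw":-0.9},{"x":-0.02,"y":-0.3,"z":0,"yaw":-0.9}]'
python3 st.py
```

```text
time_s: 6.03
tcp_pos: [0.6711, 0.0782, 0.055]
eef_rot: [179.3, 0.5, 23.6]
contact_force: [-0.9, -1.6, -0.4]
gripper_width: 0.0349
tcp r 0.1267 ang 24.7 yaw 23.6 z 0.055 F [-0.9 -1.6 -0.4]
```

```bash
python3 -m inch '[{"x":-0.04,"y":-0.3,"z":0,"yaw":-0.9},{"x":-0.04,"y":-0.3,"z":0,"yaw":-0.9},{"x":-0.04,"y":-0.3,"z":0,"yaw":-0.9},{"x":-0.04,"y":-0.25,"z":0,"yaw":-0.8},{"x":-0.02,"y":-0.2,"z":0,"yaw":-0.6}]'
python3 -m inch '[{"x":0,"y":-0.15,"z":0,"yaw":-0.4},{"x":0,"y":-0.1,"z":0,"yaw":-0.3},{"x":0,"y":-0.05,"z":0,"yaw":0},{"x":0,"y":0,"z":0,"yaw":0}]'
cat > pose.py <<'E'
from meas import *
import sys
for n in('top','scene'):
    im,d,i=cap(n,n+sys.argv[1]+'.png');o=meas(im,i);P=cloud(i,d)
    c={'top':np.array([.5529,.0257]),'scene':np.array([.5589,.0249])}[n]
    pg=np.array([p[:2] for p,cc,s,px in o['peg'] if abs(np.hypot(*(p[:2]-c))-.125)<.008])
    print(n,'phase',(np.degrees(np.arctan2(*(pg-c).T[::-1]))%60).round(1))
    for p,cc,s,px in o['red']:
        if np.hypot(*(p[:2]-c))<.12:
            q=P[px[:,1],px[:,0]];q=q[(q[:,2]>.03)&(q[:,2]<.11)]
            (x,y),w,t=cv2.minAreaRect(q[:,:2].astype(np.float32));print('pig',x,y,w,'ang',np.degrees(np.arctan2(y-c[1],x-c[0]))%360)
    for p,cc,s,px in o['yel']:
        q=plane(i,px,.008)[:,:2]; print('yel',s,'ang',np.degrees(np.arctan2(*(q.mean(0)-c)[::-1]))%360)
E
python3 st.py;python3 pose.py 2
```

```text
time_s: 6.45
tcp_pos: [0.6519, 0.1085, 0.0554]
eef_rot: [179.4, 0.6, 41.5]
contact_force: [-0.1, -1.0, -0.4]
gripper_width: 0.0351
time_s: 6.78
tcp_pos: [0.6473, 0.1162, 0.0562]
eef_rot: [179.3, 0.5, 45.0]
contact_force: [0.2, -1.1, 0.4]
gripper_width: 0.0347
tcp r 0.1288 ang 44.9 yaw 45.0 z 0.0562 F [ 0.2 -1.1  0.4]
top phase [38.8 38.8 38.5 39.  38.5]
pig 0.48693275451660156 0.02927345037460327 (0.052502430975437164, 0.03980759531259537) ang 176.89931406423668
yel 21 ang 187.8688169266482
yel 38 ang 189.5736447174648
scene phase [38.8 42.8 33.8 38.2 39.4 38.9]
pig 0.49420759081840515 0.0269735399633646 (0.05320848524570465, 0.033221371471881866) ang 178.16416747596244
yel 109 ang 187.37275915942558
```

The deck has turned about 83°. The pig is at about 177° and the pointer at about 188°, so some 10° remain. I'll push about 9° gently.

```bash
python3 -m inch '[{"x":-0.1,"y":-0.15,"z":0,"yaw":-0.4},{"x":-0.05,"y":-0.2,"z":0,"yaw":-0.5},{"x":-0.05,"y":-0.2,"z":0,"yaw":-0.5},{"x":-0.03,"y":-0.15,"z":0,"yaw":-0.4},{"x":0,"y":-0.1,"z":0,"yaw":-0.2}]'
python3 -m inch '[{"x":0,"y":0,"z":0,"yaw":0}]'
python3 st.py;python3 pose.py 3
python3 - <<'E'
import cv2,numpy as np
a=cv2.imread('pics/top3.png')[190:320,220:350];b=cv2.imread('pics/scene3.png')[110:250,190:330]
cv2.imwrite('pics/c3.png',np.hstack([cv2.resize(x,(400,400),interpolation=2) for x in(a,b)]))
E
```

```text
time_s: 7.3
tcp_pos: [0.6302, 0.1253, 0.0567]
eef_rot: [179.3, 0.4, 53.5]
contact_force: [0.3, -1.2, -1.0]
gripper_width: 0.035
time_s: 7.38
tcp_pos: [0.6299, 0.1255, 0.0568]
eef_rot: [179.3, 0.4, 53.6]
contact_force: [-1.0, 0.3, 0.3]
gripper_width: 0.035
tcp r 0.1245 ang 53.6 yaw 53.6 z 0.0568 F [-1.   0.3  0.3]
top phase [47.7 47.6 47.9 47.8 47.6]
pig 0.486911416053772 0.019772395491600037 (0.05220820754766464, 0.039794787764549255) ang 185.13297320427057
yel 38 ang 190.7933260589382
scene phase [47.9 48.1 47.5 48.1 47.6]
pig 0.49553996324539185 0.016770556569099426 (0.05281517654657364, 0.034036122262477875) ang 187.3114193341956
yel 109 ang 187.35605380927632
```

View pics/c3.png

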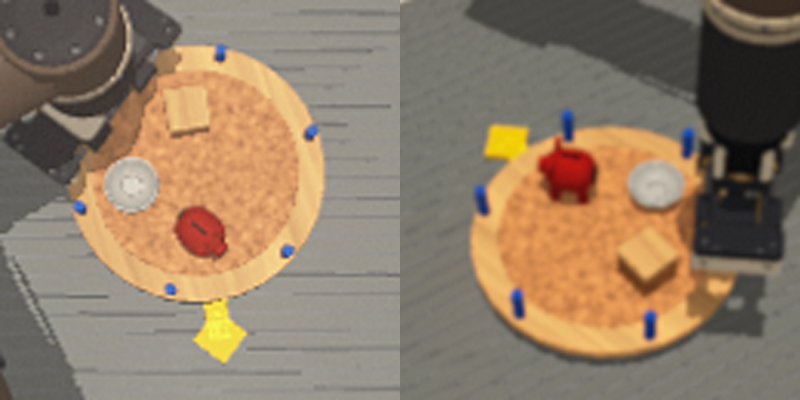

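Both views show the pig near the pointer. I'll refine its centre by merging the height points of both views, each relative to its own view's axis, so the dark stopper counts too.

```bash
cat > pig.py <<'E'
from meas import *
al=[]
for n in('top','scene'):
    im,d,i=cap(n);P=cloud(i,d);o=meas(im,i)
    c={'top':np.array([.5529,.0257]),'scene':np.array([.5589,.0249])}[n]
    cc=min(o['red'],key=lambda t:np.hypot(*(t[0][:2]-c)))
    rc=np.median(P[cc[3][:,1],cc[3][:,0]],0)[:2]
    m=(P[...,2]>.04)&(P[...,2]<.10)&(np.hypot(P[...,0]-rc[0],P[...,1]-rc[1])<.042)
    q=P[m];q[:,:2]-=c;al.append(q)
    m[:]=m
    (x,y),w,t=cv2.minAreaRect(q[:,:2].astype(np.float32));print(n,'all-depth rect',x,y,w,t,np.degrees(np.arctan2(y,x))%360,'red med',np.degrees(np.arctan2(*(rc-c)[::-1]))%360)
    px=np.vstack([t[3] for t in o['yel']]);g=plane(i,px,.008)[:,:2]-c
    (gx,gy)=g.mean(0);far=g[np.hypot(*g.T)>np.hypot(*g.T).max()-.006].mean(0)
    print(' pointer far ang',np.degrees(np.arctan2(far[1],far[0]))%360,np.hypot(*far))
q=np.vstack(al);(x,y),w,t=cv2.minAreaRect(q[:,:2].astype(np.float32));print('merged',x,y,w,t,np.degrees(np.arctan2(y,x))%360)
E
python3 pig.py
```

```text
top all-depth rect -0.06421229243278503 -0.004267336800694466 (0.05006067454814911, 0.04953064024448395) 0.18177533149719238 183.8020974692179 red med 183.88389302548933
 pointer far ang 188.31822434246484 0.19023671922929372
scene all-depth rect -0.06794333457946777 -0.005366180092096329 (0.05913219228386879, 0.0413285493850708) 42.36045837402344 184.51585953678753 red med 187.446874298858
 pointer far ang 187.24933939593154 0.19228268333132328
merged -0.06525412201881409 -0.0036052726209163666 (0.05363859981298447, 0.049256764352321625) 3.9005677700042725 183.1623612245831
```

The pig is at about 184.3° and the pointer at about 187.8°, so I'll push about 3.5° more.

```bash
python3 -m inch '[{"x":0,"y":-0.1,"z":0,"yaw":-0.2},{"x":-0.01,"y":-0.12,"z":0,"yaw":-0.3},{"x":-0.01,"y":-0.1,"z":0,"yaw":-0.3},{"x":0,"y":0,"z":0,"yaw":0}]'
python3 st.py;python3 pose.py 4; python3 pig.py
```

```text
time_s: 7.92
tcp_pos: [0.6239, 0.1296, 0.0566]
eef_rot: [179.2, 0.4, 56.9]
contact_force: [-0.0, 0.2, -0.2]
gripper_width: 0.0349
tcp r 0.1245 ang 56.9 yaw 56.9 z 0.0566 F [-0.   0.2 -0.2]
top phase [50.9 50.9 50.8 50.8 50.5]
pig 0.4881408214569092 0.016628272831439972 (0.04654981940984726, 0.043820571154356) ang 187.9743327508001
yel 30 ang 185.39156313277945
scene phase [51.  51.7 50.5 51.6 50.9]
pig 0.4959610104560852 0.013595817610621452 (0.050969742238521576, 0.032948751002550125) ang 190.18207283832274
yel 108 ang 187.3665496496219
top all-depth rect -0.06295139342546463 -0.00744154118001461 (0.047468528151512146, 0.04980405792593956) 1.1417797803878784 186.74169968126677 red med 186.45002276082926
 pointer far ang 188.00827718760027 0.19061559542118092
scene all-depth rect -0.06588166207075119 -0.009320177137851715 (0.05750308930873871, 0.03797050938010216) 52.4856071472168 188.0521127692164 red med 190.81126060367686
 pointer far ang 187.24933939593154 0.19228268333132328
merged -0.06450514495372772 -0.009474582970142365 (0.06002602353692055, 0.04215722531080246) 44.45062255859375 188.35591541929207
```

The pig is at about 187.7° ± 1° and the pointer at about 187.7°. I'll centre the fingers on the peg without pushing it, then lift away.

```bash
python3 -m inch '[{"x":0,"y":0.2,"z":0,"yaw":0},{"x":0,"y":0.2,"z":0,"yaw":0},{"x":0,"y":0,"z":0,"yaw":0}]'
python3 -m inch '[{"x":0,"y":0,"z":-0.6,"yaw":0},{"x":0,"y":0,"z":-0.8,"yaw":0},{"x":0,"y":0,"z":-1,"yaw":0},{"x":0,"y":0,"z":-1,"yaw":0},{"x":0,"y":0,"z":-1,"yaw":0}]'
python3 -m inch '[{"x":1,"y":0,"z":-1,"yaw":0},{"x":1,"y":0,"z":-1,"yaw":0},{"x":1,"y":0,"z":-0.5,"yaw":0},{"x":1,"y":0,"z":0,"yaw":0},{"x":0,"y":0,"z":0,"yaw":0}]'
python3 st.py;python3 pose.py 5; python3 pig.py
python3 - <<'E'
import cv2,numpy as np
a=cv2.imread('pics/top5.png')[190:320,220:350];b=cv2.imread('pics/scene5.png')[110:250,190:330]
cv2.imwrite('pics/c5.png',np.hstack([cv2.resize(x,(400,400),interpolation=2) for x in(a,b)]))
E
```

```text
time_s: 8.37
tcp_pos: [0.6331, 0.1235, 0.0567]
eef_rot: [179.3, 0.4, 56.8]
contact_force: [0.8, -0.3, 0.5]
gripper_width: 0.035
time_s: 8.78
tcp_pos: [0.6294, 0.1218, 0.1624]
eef_rot: [179.7, 1.1, 56.6]
contact_force: [0.7, 0.5, 0.1]
gripper_width: 0.0346
time_s: 9.2
tcp_pos: [0.689, 0.2074, 0.235]
eef_rot: [179.5, 0.6, 56.3]
contact_force: [-0.4, -1.1, -1.2]
gripper_width: 0.035
tcp r 0.2255 ang 53.9 yaw 56.3 z 0.235 F [-0.4 -1.1 -1.2]
top phase [50.9 51.2 50.9 51.1 50.8 50.5]
pig 0.48823657631874084 0.016851212829351425 (0.044013120234012604, 0.04620914161205292) ang 187.7921721361127
yel 21 ang 192.66769818096722
yel 20 ang 183.84968359152884
scene phase [51.  51.7 50.8 51.4 51.6 50.9]
pig 0.4960263967514038 0.013858983293175697 (0.05070757493376732, 0.03292885050177574) ang 189.9599622442778
yel 110 ang 187.32114454573187
top all-depth rect -0.06278930604457855 -0.007480701431632042 (0.047601040452718735, 0.04987841844558716) 1.047416090965271 186.7941787529277 red med 186.60839925673707
 pointer far ang 187.7831145489711 0.191307391164846
scene all-depth rect -0.06577668339014053 -0.010019995272159576 (0.05757003277540207, 0.040431857109069824) 46.57844543457031 188.6614807372184 red med 191.3806941847082
 pointer far ang 187.37704746766943 0.19410206285896775
merged -0.06439877301454544 -0.009433358907699585 (0.06039487570524216, 0.04196654260158539) 45.4583625793457 188.33361871602168
```

View pics/c5.png

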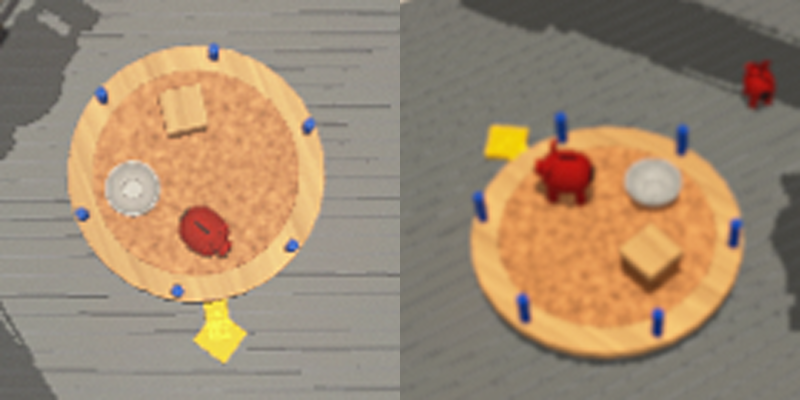

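The pig is in line with the pointer to about 1°. Everything on the deck is standing, and the hand is clear.

```bash
python3 -c "
from plant import r
print(r.close_job())"
```

```text
the job is handed in; nothing more can be done
None
```

The red piggy bank now stands at the front of the carousel, in line with the yellow pointer. I handed the job in at about 9.5 s. I straddled one blue peg with the half-open fingers, turned the deck about 95° anticlockwise, then centred the fingers around the peg, lifted and moved away.

- **Alignment:** after the hand was away, the pointer measured 187.4–187.8° and the deck had not moved. With the two views merged, the pig's centre was at about 188.3°. The views disagreed by about 2°: the top view gave 186.8° and the scene view 188.7°. Using only the red pixels, the scene view read up to about 191°, which I put down to it seeing only the near side of the pig. I take the error as about 1–2°.
- **Other things:** the piggy bank, bamboo box and steel tray were still standing on the deck in the last pictures, and I never touched them. The last crops did not show the shoe box or hanger, but the hand never went near either below about 0.23 m. Wrist force readings stayed around 2 N or less throughout.

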